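# Load an icing tub through the one-way gate

## Robot

A 6-joint arm with a two-finger parallel gripper is mounted at the origin on the work surface. World frame = base frame: x ahead of the robot, y to its left, z up, the work surface at z = 0. Lengths are in m, angles in rad, forces in N, time in s.
With the tool pointing down it reaches from about 0.35 to 0.975 m from the base axis. Payload 4.9 kg.
Tool frame: the origin (TCP) lies on the centre line of the jaws, within the pads' length; the fingertips stand ahead of it and the grasp point (between the pads) is the TCP (manip.tip_extent is the z of the fingertips in the tool frame, in m); z points along the fingers, y is the line along which they close (so a half turn about z gives the same grasp; the last joint's range is limited). The gripper opens to 85 mm and grips with 20 to 120 N. Pads are 22 mm wide; open, the fingers measure 114 mm over their backs; the gripper's body (76 mm by 85 mm) begins 54 mm behind the grasp point. The pads swing forward as they close: fully open they stand 13 mm farther back than shut.
Start: joints at [-1.346, 0.053, 1.613, -0, 1.476, -0.119], TCP at [0.211, -0.588, 0.25] pointing down, gripper open.
Joint ranges: [-3.01, 3.01], [-1.01, 2.22], [0.06, 2.58], [-1.02, 4.17], [0.09, 2.62], [-3.14, 3.14]. Speed limits (rad/s): [2.57, 2.57, 3.14, 3.14, 3.14, 3.14].

## Interface

Orientations are given as a unit quaternion [w, x, y, z].
In Python, from plant import manip gives the robot as it stands. The module is installed in compiled form; this text tells all that it offers.
- The arm moves only by the shell command python3 -m crank, which reads ROWS from standard input. ROWS is 1 to 5 rows, parted by semicolons, with the numbers parted by spaces; each row has 7 numbers: the opening from 0.0 (shut) to 1.0 (fully open), then dx, dy, dz in fractions of the full range, 1 being 20 cm, then a rotation vector rx, ry, rz in parts of the range, where 1.0 means 90 degrees; each row shifts and turns the commanded pose from where the row before left it, along the tool's axes as they then stand; what a row does not reach is not made up. A row lasts 1/8 s, in which the tool goes at most 0.0625 m and 0.188 rad, less where a joint would pass 70% of its speed; a pose out of reach is approached as far as the arm can. The fingers move at their own pace and stop on an object; the grip force is fixed at half the most. Time passes only in rows, so rows that do not move let the fingers close. It prints the time, the measured TCP pose, the force, the opening and the grip force at its end. A shift or turn number past 1, either way, is cut back to 1. Input that does not fit is refused with a message, and nothing moves.
- manip.state(): the state, without advancing time (a new reading comes with each control period).
- manip.grab_frame(name): name is "side" or "top" or "wrist"; returns (picture, depth): 480x640x3 uint8, red, green, blue; 480x640 float32, m along the optical axis (not along the pixel's ray), 0 where there is no reading.
- manip.camera_params(name): a dict with "intrinsics" (3x3 intrinsics, pixels), "xyz" and "orientation" of the camera in the world. Camera axes: x right, y down, z forward; pixel columns grow to the right and rows downward; lengths in m; the calibration is good to about 2 mm. A picture is of the moment at which its call begins: read the wrist's pose just before it. camera_params takes no time and is no camera call; for the wrist camera it gives the pose at the moment of the call.
- manip.job_done(): hands the job in; it is judged then, once.
Trained networks look in the newest picture that a camera, given by its name, has taken for a name from the list of things; names that differ only in an ending like _2 or _b are one class to them, and where a whole thing is asked for, a point or a joint stands for the part that bears it (a point fixed in the world has none). Each returns a list of dicts, best first, with "conf" (0 to 1); they miss things now and then, are a little off and sometimes report something else, mostly with a low value. They report only what shows in the picture. A call takes as long as a camera call. They do not tell look-alikes from the thing itself.
- manip.look_for(camera, query): "extent" ([left, top, right, bottom] in pixels, round what is visible of it).
- manip.outline_of(camera, query): "region" (480x640 bool, what is visible of it) and "extent" ([left, top, right, bottom] in pixels, round what is visible of it).
- manip.mark_of(camera, query): "centre" ([row, column] in pixels: a listed point, or the origin of a listed thing).
The state is a dict: "time": time; "joint_pos": joint angles; "joint_vel": joint speeds; "joint_efforts": joint torques, N m; "tool_pos": TCP position; "tool_rot": TCP orientation; "contact_force": force on the tool from outside, world axes, zero at the start; "ft_torque": the same for the moment, N m; "gripper_width": opening from 0.0 (shut) to 1.0 (fully open); "grasp_force": force on a finger pad.
Only numpy, scipy, OpenCV 4.12 (cv2) and the standard library are available. Lean on these libraries where they do the work, as an engineer would, in place of code of your own. Each camera call takes 0.05 s, during which the arm holds its last target. There are 200 camera calls.

## Task

Slide the icing tub upright along the bench, never lifting it over anything, into the mouth of the lane and let the tub itself push the red one-way flap open. Carry on until the flap has shut behind it and the tub is pressed gently but firmly (about 10 newtons for half a second, never more than 15) against the sprung orange pad, then let go so that it stays in the lane, touching the pad, with the flap closed. Do not jam the tub against the lane or pull it back against the flap, and leave the bowl, colour bottle and sprinkle jar alone.

Things in the scene. Friction and masses are not known exactly. Their poses are not given: they have to be found in the camera images.
- tub: Closed white plastic tub with a yellow band, upright on the bench: plain cylinder, 62 mm diameter, 95 mm tall, 0.3 to 0.55 kg. Origin: centre of its underside, z up; yaw means nothing. Held near its top (fingertips over 55 mm up) the fingers clear the whole lane (at most 47 mm high). Dragged across the line between the fingers, it can tip about that line; drag it along that line.
- lane: Aluminium lane fixed on the bench, no floor or roof: the tub slides on the bench between walls 45 mm high, 6 mm thick. Origin on the bench, on the centre line, at the shut flap; x is the push direction (roughly to the robot's left), z up. Straight from x = -70 to 213 mm, inner faces at y = -34.5 and +34.5 mm (3.5 mm play each side of the tub); past the flap the +y face is set back to +44 mm.
- lane_mouth (a point): Middle of the lane's flared mouth, on the bench, at lane x = -105 mm: 114 mm wide here, narrowing evenly to 69 mm at x = -70 mm. A tub with its centre at lane x = -150 mm or less is clear of it.
- flap (a joint): Red upright flap across the lane, 50 mm long, 5 mm thick, 4 to 43 mm above the bench. Angle in rad: 0 shut (hard stop, cannot go the other way), up to 1.5 open in the push direction. A light spring (1 to 4 N at the tub) shuts it. It rides along the tub's side, pushing it towards the -y wall, and snaps shut when the tub's centre is 70 to 78 mm past x = 0.
- flap_pin (a point): The flap's upright hinge pin at lane x = 0, y = +38 mm; the point is half-way up it, 24 mm above the bench.
- flap_tip (a point): Free end of the flap, half-way up it, 24 mm above the bench.
- stop: Blue bracket across the lane's far end, 45 mm high; origin on the bench on the centre line, 219 mm past the shut flap, axes as the lane's. It carries a clamped slide and a sprung orange pad (50 mm wide, 7 to 41 mm above the bench). The pad's spring takes 2 N per mm (10 N at 5 mm) and goes solid after 11 mm. Damped: let go, it slowly pushes the tub back 2 to 5 mm till friction holds.
- stop_far (a point): A fixed mark at lane x = 161 mm, 24 mm up: the pad's face with the slide fully back. The slide is set by hand anew each time, 0 to 45 mm nearer the flap than this, and is not measured: the tub meets the pad with its centre anywhere from 85 to 130 mm past the shut flap, so find it by feel.
- bowl: Small steel mixing bowl, 104 mm across, 50 mm high, to leave alone. Origin under its centre.
- colour: Colour bottle, white with a blue label and red cap, 44 mm across, 110 mm tall, to leave alone. Origin under its centre.
- sprinkles: Clear sprinkle jar with a green label and white lid, 54 mm across, 75 mm tall, to leave alone. Origin under its centre.
Mind the look-alikes: they are no part of the job. What is shaped like the tub but pink or purple is not meant.

How it is judged:
By the outcome, as a careful person would: the job done as asked, in the order asked, and still so for the second after the job is handed in, with the robot touching nothing.
It also fails if it takes over 67 s, if anything falls off the work surface, if the arm or the gripper's body presses on something with over 40 N, if the wrist force passes 120 N, or if a joint passes its speed limit or range.

## Working session

There is one attempt and no reset: what is moved stays moved. The work goes in short steps, Python scripts to look and compute and a shell command to move; the robot and the scene stay as the last step left them, time stands still between calls to the robot, and variables do not carry over. Pictures are saved under pics/ and viewed, at most 10 in all, crops included, and the job is handed in when it is done.

```bash
mkdir -p pics; cat > h.py <<'E'
import numpy as np, cv2
from plant import manip
from scipy.spatial.transform import Rotation as R
def rot(q): return R.from_quat([q[1],q[2],q[3],q[0]]).as_matrix()
def ray(cam,rc,z):
    p=manip.camera_params(cam);K=np.array(p['intrinsics'])
    d=rot(p['orientation'])@np.linalg.inv(K)@np.array([rc[1],rc[0],1.]);o=np.array(p['xyz'])
    return o+d*(z-o[2])/d[2]
def cloud(cam,dep):
    p=manip.camera_params(cam);K=np.array(p['intrinsics'])
    v,u=np.mgrid[:480,:640];P=np.stack([(u-K[0,2])/K[0,0]*dep,(v-K[1,2])/K[1,1]*dep,dep],-1)
    return P@rot(p['orientation']).T+np.array(p['xyz'])
def save(cam,name):
    im,d=manip.grab_frame(cam);cv2.imwrite('pics/'+name,im[...,::-1]);return im,d
E
python3 - <<'E'
from h import *
np.set_printoptions(precision=4,suppress=True)
for c in ['top','side']:
    im,d=save(c,c+'0.png'); np.savez(c+'0.npz',im=im,d=d)
    for q in ['tub','bowl','colour','sprinkles','stop','lane']:
        for r in manip.look_for(c,q)[:4]: print(c,q,round(r['conf'],2),np.round(r['extent']))
    for q,z in [('tub',0),('lane',0),('lane_mouth',0),('flap_pin',.024),('flap_tip',.024),('stop_far',.024),('stop',0),('bowl',0),('colour',0),('sprinkles',0)]:
        for r in manip.mark_of(c,q)[:4]: print(c,q,round(r['conf'],2),np.round(r['centre']),ray(c,r['centre'],z))
print(manip.tip_extent, manip.state())
E
```

```text
top tub 0.85 [402. 174. 444. 217.]
top tub 0.84 [420. 247. 472. 283.]
top tub 0.83 [483. 272. 534. 312.]
top bowl 0.6 [136. 332. 194. 393.]
top colour 0.96 [240. 114. 270. 149.]
top colour 0.38 [421. 245. 473. 286.]
top sprinkles 0.66 [114. 212. 303. 278.]
top sprinkles 0.65 [377. 125. 408. 160.]
top stop 0.68 [115. 215. 168. 272.]
top stop 0.27 [111. 214. 305. 278.]
top stop 0.22 [241. 239. 246. 269.]
top lane 0.62 [114. 212. 304. 278.]
top lane 0.58 [378. 127. 404. 161.]
top tub 0.98 [264. 437.] [ 0.5316 -0.3018  0.    ]
top tub 0.95 [291. 500.] [ 0.4804 -0.4206  0.    ]
top tub 0.69 [337. 436.] [ 0.3944 -0.2963  0.    ]
top tub 0.68 [199. 413.] [ 0.6591 -0.2602  0.    ]
top lane 0.84 [243. 249.] [0.5758 0.0589 0.    ]
top flap_pin 0.63 [263. 246.] [0.5354 0.0597 0.024 ]
top flap_tip 0.46 [238. 242.] [0.5824 0.068  0.024 ]
top stop_far 0.78 [242. 160.] [0.5779 0.2219 0.024 ]
top stop 0.8 [242. 135.] [0.5805 0.2786 0.    ]
top bowl 0.66 [360. 171.] [0.3569 0.2037 0.    ]
top colour 0.93 [142. 258.] [0.7762 0.0418 0.    ]
top sprinkles 0.67 [148. 392.] [ 0.7605 -0.2209  0.    ]
side 
[... 887 characters left out ...]
4 0.0416 0.    ]
side colour 0.62 [328. 197.] [0.5788 0.2799 0.    ]
side colour 0.57 [279. 300.] [0.5466 0.0459 0.    ]
side sprinkles 0.94 [198. 313.] [ 0.7609 -0.216   0.    ]
0.019 {'time': 1.7, 'joint_pos': array([-1.346 ,  0.0527,  1.6129,  0.    ,  1.476 , -0.119 ]), 'joint_vel': array([ 0.0017, -0.0004,  0.0014, -0.0017,  0.0001,  0.0011]), 'joint_efforts': array([  0.0001, -39.3672, -37.045 ,  -0.0001,   0.0006,   0.    ]), 'tool_pos': array([ 0.2107, -0.5884,  0.2503]), 'tool_rot': array([-0.    ,  0.9853,  0.171 ,  0.    ]), 'contact_force': array([-0.4056,  0.1228, -0.4934]), 'ft_torque': array([ 0.0184, -0.0331, -0.0036]), 'grasp_force': 0.0, 'gripper_width': 0.9972726081760214}
```

View pics/top0.png

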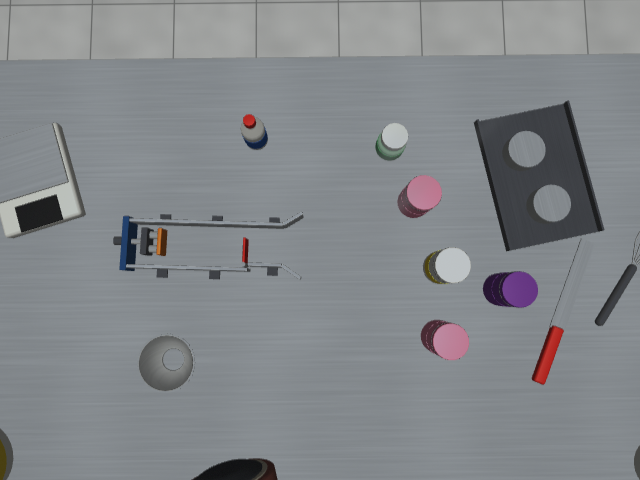

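View pics/side0.png

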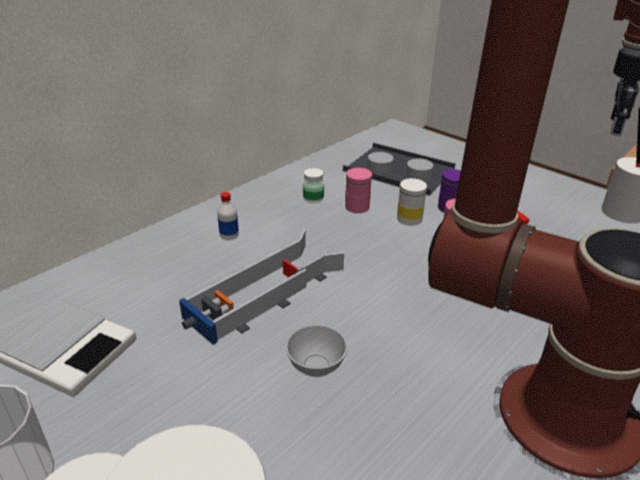

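The top picture shows the white tub with its lid at pixel (450,266), purple and pink decoys beside it, and the lane from x≈120 to 300 with the red flap at (245,250). The side view agrees. Next I refine the lane axis and tub centre from depth.

```bash
python3 - <<'E'
from h import *
np.set_printoptions(precision=4,suppress=True)
f=np.load('top0.npz');P=cloud('top',f['d']);im=f['im'].astype(int)
v=f['d']>0
x,y,z=P[...,0],P[...,1],P[...,2]
m=v&(np.hypot(x-.532,y+.302)<.06)&(z>.08)
pts=P[m][:,:2].astype(np.float32); print('tub',m.sum(),np.median(z[m]),cv2.minEnclosingCircle(pts), pts.mean(0))
W={}
for n,a,b in [('far',.60,.63),('near',.525,.555)]:
    m=v&(x>a)&(x<b)&(z>.038)&(z<.055)&(y>.0)&(y<.265)
    q=P[m]; k=np.polyfit(q[:,1],q[:,0],1); r=q[:,0]-np.polyval(k,q[:,1]); print(n,m.sum(),k,r.std(),[ (Y,np.round(np.median(q[abs(q[:,1]-Y)<.015,0]),4),round(float(np.ptp(q[abs(q[:,1]-Y)<.015,0])),4)) for Y in (.02,.1,.15,.2,.24) if (abs(q[:,1]-Y)<.015).any()])
red=v&(im[...,0]>130)&(im[...,1]<60)&(im[...,2]<60)&(abs(y-.06)<.04)&(abs(x-.57)<.05)&(z>.035)
print('red',red.sum(),P[red].mean(0),P[red].min(0),P[red].max(0))
o=v&(im[...,0]>150)&(im[...,1]>60)&(im[...,1]<150)&(im[...,2]<70)&(y>.1)&(y<.3)&(abs(x-.57)<.05)&(z>.03)
print('pad',o.sum(),P[o].mean(0),P[o].min(0),P[o].max(0))
b=v&(im[...,2]>80)&(im[...,0]<60)&(y>.2)&(abs(x-.58)<.07)&(z>.035);print('blue',b.sum(),P[b].mean(0),P[b].min(0),P[b].max(0))
T=manip.state();Rm=rot(T['tool_rot']);print(Rm)
d=np.array([.532,-.302,.16])-T['tool_pos'];print('tool delta',Rm.T@d, 'yaw of y',np.arctan2(Rm[1,1],Rm[0,1]))
E
```

```text
tub 1083 0.09616510572068304 ((0.5258761048316956, -0.3034091889858246), 0.03143288195133209) [ 0.5258 -0.302 ]
far 557 [0.0305 0.6068] 0.0030290055655373647 [(0.02, np.float64(0.6069), 0.0061), (0.1, np.float64(0.61), 0.0059), (0.15, np.float64(0.6124), 0.0061), (0.2, np.float64(0.6135), 0.0167), (0.24, np.float64(0.614), 0.0187)]
near 493 [-0.0084  0.5327] 0.0057470687488455265 [(0.02, np.float64(0.5326), 0.0057), (0.1, np.float64(0.527), 0.0022), (0.15, np.float64(0.5283), 0.0053), (0.2, np.float64(0.5291), 0.0058), (0.24, np.float64(0.531), 0.0259)]
red 48 [0.5591 0.0623 0.0439] [0.5405 0.0594 0.0408] [0.5811 0.065  0.0474]
pad 84 [0.5781 0.2183 0.0427] [0.5546 0.2146 0.0372] [0.6013 0.2227 0.0462]
blue 316 [0.5743 0.2804 0.0466] [0.5258 0.2732 0.0424] [0.6233 0.2874 0.0508]
[[ 0.9415  0.337   0.    ]
 [ 0.337  -0.9415  0.    ]
 [ 0.     -0.     -1.    ]]
tool delta [ 0.3991 -0.1613  0.0903] yaw of y -1.2270259751144548
```

Careful with the scale: shifts go in shares of 20 cm and turns go in shares of 90 degrees. That gives: 0.044 m / 0.2 = 0.22, -0.018 m / 0.2 = -0.09.

```bash
echo '1 0.22 -0.09 0 0 0 0;1 0.22 -0.09 0 0 0 0;1 0.22 -0.09 0 0 0 0;1 0.22 -0.09 0 0 0 0;1 0.22 -0.09 0 0 0 0' | python3 -m crank; echo '1 0.22 -0.09 0 0 0 0;1 0.22 -0.09 0 0 0 0;1 0.22 -0.09 0 0 0 0;1 0.22 -0.09 0 0 0 0;1 0 0 0 0 0 0.1197' | python3 -m crank; echo '1 0 0 0 0 0 0.1197;1 0 0 0 0 0 0;1 0 0 0 0 0 0' | python3 -m crank
python3 - <<'E'
from h import *
np.set_printoptions(precision=4,suppress=True)
T=manip.state();Rm=rot(T['tool_rot']);print(Rm,T['tool_pos'],T['contact_force'])
im,d=save('wrist','w1.png');P=cloud('wrist',d)
m=(d>0)&(P[...,2]>.085)&(P[...,2]<.105)&(np.hypot(P[...,0]-.529,P[...,1]+.302)<.06)
print(m.sum(),np.median(P[m][:,2]),cv2.minEnclosingCircle(P[m][:,:2].astype(np.float32)),P[m].mean(0))
print(manip.camera_params('wrist'))
E
```

```text
time: 2.33
tool_pos: [0.3885, -0.4284, 0.2505]
tool_rot: [0.0, 0.985, 0.171, 0.0]
contact_force: [0.3, -1.0, -0.2]
gripper_width: 1.001
grasp_force: 0.0
time: 2.95
tool_pos: [0.5308, -0.3, 0.2503]
tool_rot: [-0.0, 0.997, 0.078, 0.0]
contact_force: [-0.8, -0.7, 0.1]
gripper_width: 1.001
grasp_force: 0.0
time: 3.32
tool_pos: [0.5288, -0.3025, 0.2503]
tool_rot: [-0.0, 1.0, -0.014, -0.0]
contact_force: [-0.5, -0.0, -0.5]
gripper_width: 1.0
grasp_force: 0.0
[[ 0.9996 -0.0288 -0.    ]
 [-0.0288 -0.9996  0.    ]
 [-0.     -0.     -1.    ]] [ 0.5288 -0.3025  0.2503] [-0.4785 -0.0426 -0.4595]
5186 0.0956810876723175 ((0.52413010597229, -0.30641981959342957), 0.03127055615186691) [ 0.5259 -0.3063  0.0955]
{'intrinsics': array([[390.2314,   0.    , 317.2696],
       [  0.    , 390.2314, 240.71  ],
       [  0.    ,   0.    ,   1.    ]]), 'xyz': array([ 0.6083, -0.3059,  0.3747]), 'orientation': array([-0.1103, -0.6881,  0.7082,  0.1135])}
```

View pics/w1.png

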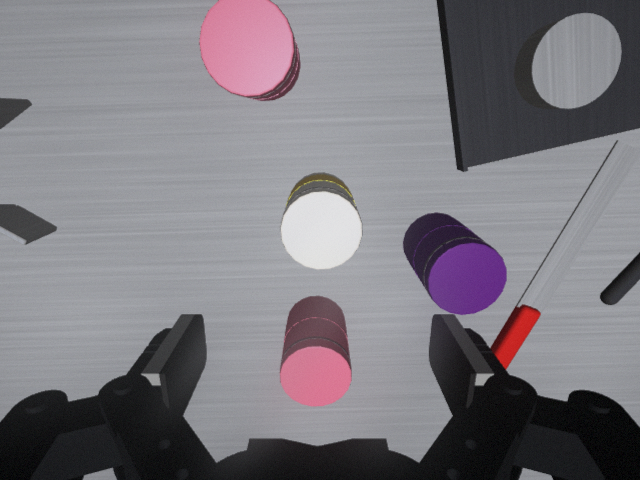

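The white tub is at pixel (321,230), between the fingers, with purple to the right and the lane flare at the left edge. Descending.

To row units: 0.05 m / 0.2 = 0.25, -0.0035 m / 0.2 = -0.0175.

```bash
echo '1 -0.0175 0.01 0.25 0 0 0;1 0 0 0.25 0 0 0;1 0 0 0.2 0 0 0;1 0 0 0.145 0 0 0;1 0 0 0 0 0 0' | python3 -m crank; echo '0 0 0 0 0 0 0;0 0 0 0 0 0 0;0 0 0 0 0 0 0;0 0 0 0 0 0 0;0 0 0 0 0 0 0' | python3 -m crank;echo '0 0 0 0 0 0 0;0 0 0 0 0 0 0' | python3 -m crank
python3 - <<'E'
from h import *
np.set_printoptions(precision=4,suppress=True)
T=manip.state();print(T['tool_pos'],T['contact_force'])
for c in ('wrist','top'):
  im,d=save(c,c+'2.png');P=cloud(c,d)
  m=(d>0)&(P[...,2]>.088)&(P[...,2]<.103)&(np.hypot(P[...,0]-.525,P[...,1]+.304)<.04)&(im.min(-1)>140)
  print(c,m.sum(),P[m].mean(0) if m.any() else 0)
P=cloud('wrist',manip.grab_frame('wrist')[1]);x,y,z=P[...,0],P[...,1],P[...,2]
m=(z>.038)&(z<.055)&(x>.5)&(x<.66)&(y>-.12); print(m.sum()); q=P[m]
for a in np.arange(-.12,.2,.02):
  for s in (q[:,0]<.57,q[:,0]>=.57):
    k=s&(q[:,1]>a)&(q[:,1]<a+.02)
    if k.sum()>5: print(round(a+.01,2),k.sum(),q[k,0].min(),np.median(q[k,0]),q[k,0].max())
E
```

```text
time: 4.0
tool_pos: [0.5233, -0.3031, 0.0782]
tool_rot: [-0.002, 1.0, -0.015, -0.003]
contact_force: [0.2, -0.8, 0.3]
gripper_width: 0.999
grasp_force: 0.0
time: 4.62
tool_pos: [0.5268, -0.3053, 0.084]
tool_rot: [0.001, 1.0, -0.016, 0.002]
contact_force: [-1.0, -0.1, 5.7]
gripper_width: 0.707
grasp_force: 66.5
time: 4.88
tool_pos: [0.5267, -0.3054, 0.084]
tool_rot: [0.001, 1.0, -0.016, 0.002]
contact_force: [0.1, -0.2, 7.5]
gripper_width: 0.703
grasp_force: 66.5
[ 0.5267 -0.3054  0.084 ] [ 0.1198 -0.2197  7.5141]
wrist 21186 [ 0.5262 -0.3064  0.0958]
top 22 [ 0.5464 -0.2915  0.096 ]
0
```

View pics/wrist2.png

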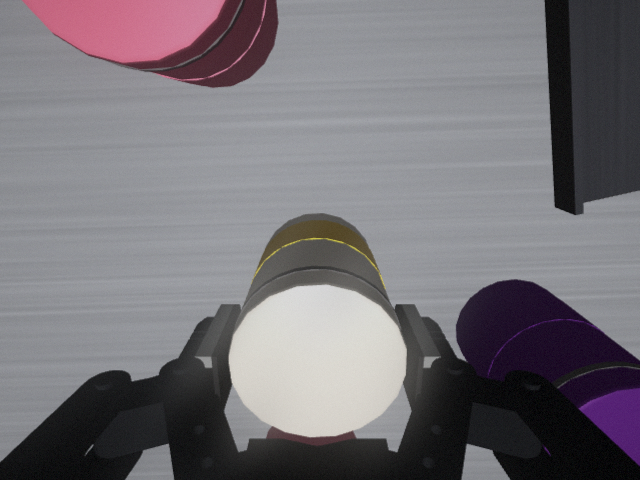

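White lid is centred between the closed pads at pixel (318,355): gripped, grip force 66 N. I'll relieve the slight downward press, then drag.

To row units: -0.001 m / 0.2 = -0.005.

```bash
echo '0 0 0 -0.005 0 0 0;0 0 0 0 0 0 0' | python3 -m crank; echo '0 0 0 -0.005 0 0 0;0 0 0 0 0 0 0' | python3 -m crank
```

```text
time: 5.28
tool_pos: [0.5266, -0.3053, 0.084]
tool_rot: [0.001, 1.0, -0.016, 0.002]
contact_force: [2.9, -1.9, 5.0]
gripper_width: 0.704
grasp_force: 66.3
time: 5.52
tool_pos: [0.5257, -0.3047, 0.084]
tool_rot: [0.001, 1.0, -0.016, 0.0]
contact_force: [1.7, -0.5, 5.4]
gripper_width: 0.707
grasp_force: 66.7
```

To row units: -0.022 m / 0.2 = -0.11, -0.001 m / 0.2 = -0.005.

```bash
echo '0 0.01 -0.05 -0.005 0 0 0;0 0.02 -0.1 0 0 0 0;0 0.02 -0.11 0 0 0 0;0 0.02 -0.11 0 0 0 0;0 0.02 -0.11 0 0 0 0' | python3 -m crank; echo '0 0.02 -0.11 0 0 0 0;0 0.02 -0.11 0 0 0 0;0 0.02 -0.11 0 0 0 0;0 0.015 -0.1 0 0 0 0;0 0.005 -0.05 0 0 0 0' | python3 -m crank; echo '0 0 0 0 0 0 0;0 0 0 0 0 0 0' | python3 -m crank
cat > look.py <<'E'
from h import *
import sys
np.set_printoptions(precision=4,suppress=True)
T=manip.state();print(T['tool_pos'],T['contact_force'],rot(T['tool_rot'])[:,1])
im,d=save('wrist',sys.argv[1]);P=cloud('wrist',d);x,y,z=P[...,0],P[...,1],P[...,2]
m=(d>0)&(z>.09)&(z<.102)&(im.min(-1)>140)&(np.hypot(x-T['tool_pos'][0],y-T['tool_pos'][1])<.05);print('tub',m.sum(),P[m].mean(0))
for c in ('wrist','top'):
  if c=='top': im,d=save(c,'top_'+sys.argv[1]);P=cloud(c,d);x,y,z=P[...,0],P[...,1],P[...,2]
  m=(d>0)&(z>.038)&(z<.055)&(x>.5)&(x<.65)&(y>-.1)&(y<.25); print(c,m.sum()); q=P[m]
  for a in np.arange(-.06,.25,.02):
   for s in (q[:,0]<.565,q[:,0]>=.59):
    k=s&(q[:,1]>a)&(q[:,1]<a+.02)
    if k.sum()>5: print(round(a+.01,2),k.sum(),np.round([q[k,0].min(),np.median(q[k,0]),q[k,0].max()],4))
E
python3 look.py w3.png
```

```text
time: 6.15
tool_pos: [0.5463, -0.2069, 0.084]
tool_rot: [-0.0, 1.0, -0.015, -0.0]
contact_force: [-0.5, -3.3, 2.8]
gripper_width: 0.707
grasp_force: 66.3
time: 6.78
tool_pos: [0.5652, -0.1118, 0.084]
tool_rot: [-0.0, 1.0, -0.015, -0.0]
contact_force: [-1.0, -3.0, 1.6]
gripper_width: 0.701
grasp_force: 66.4
time: 7.02
tool_pos: [0.5651, -0.1126, 0.084]
tool_rot: [-0.001, 1.0, -0.016, -0.0]
contact_force: [0.4, 3.3, 2.1]
gripper_width: 0.707
grasp_force: 66.2
[ 0.5651 -0.1126  0.084 ] [0.3721 3.3467 2.1306] [-0.0316 -0.9995 -0.0024]
tub 21104 [ 0.5645 -0.114   0.0958]
wrist 5793
-0.05 438 [0.6174 0.6232 0.6275]
-0.03 274 [0.5183 0.5224 0.5265]
-0.03 823 [0.6055 0.6146 0.6236]
-0.01 721 [0.5205 0.53   0.5338]
-0.01 743 [0.6014 0.6059 0.612 ]
0.01 727 [0.5271 0.5325 0.5345]
0.01 761 [0.6022 0.6064 0.6089]
0.03 755 [0.5278 0.5333 0.5353]
0.03 94 [0.6031 0.6075 0.609 ]
0.05 159 [0.5283 0.5341 0.5353]
top 1468
-0.03 10 [0.5067 0.5095 0.5123]
-0.03 22 [0.6097 0.6151 0.6207]
-0.01 11 [0.5289 0.5324 0.5344]
-0.01 40 [0.604  0.6077 0.6148]
0.01 44 [0.5288 0.5317 0.5345]
0.01 43 [0.604  0.6064 0.61  ]
0.03 33 [0.5308 0.5327 0.5348]
0.03 44 [0.6044 0.6071 0.6105]
0.05 45 [0.522  0.533  0.5646]
0.05 35 [0.6054 0.6082 0.6105]
0.07 101 [0.5222 0.533  0.5643]
0.07 41 [0.6062 0.6088 0.6126]
0.09 39 [0.5224 0.526  0.528 ]
0.09 44 [0.6069 0.6095 0.6126]
0.11 33 [0.5243 0.5262 0.5281]
0.11 38 [0.6074 0.6105 0.6127]
0.13 40 [0.5244 0.5265 0.5301]
0.13 40 [0.6087 0.611  0.6148]
0.15 40 [0.5247 0.5283 0.5303]
0.15 42 [0.6088 0.6118 0.6149]
0.17 34 [0.5266 0.5285 0.5306]
0.17 41 [0.6098 0.6126 0.6153]
0.19 39 [0.5268 0.5289 0.5326]
0.19 40 [0.611  0.6135 0.6173]
0.21 64 [0.527  0.5325 0.5641]
0.21 69 [0.5902 0.612  0.6175]
0.23 43 [0.529  0.531  0.5639]
0.23 46 [0.5955 0.6137 0.6174]
0.25 50 [0.5292 0.5578 0.5645]
0.25 68 [0.59   0.5996 0.6177]
```

View pics/w3.png

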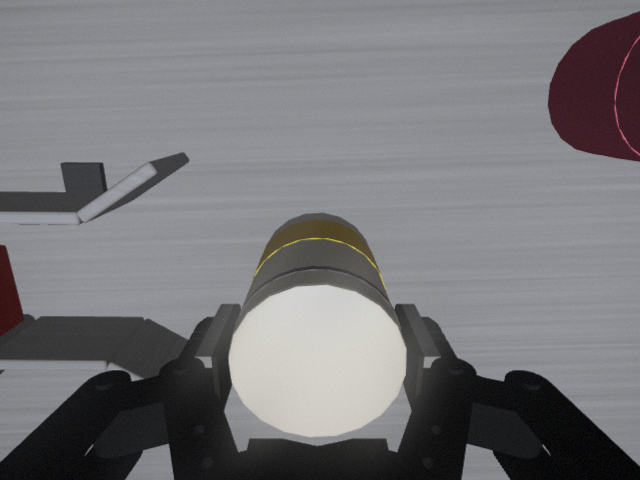

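The white tub is held at (318,355); the mouth walls begin at x≈190 px and the red flap shows at (5,290). The tub is on the lane's axis within 1 mm; moving in.

To row units: -0.02 m / 0.2 = -0.1, -0.01 m / 0.2 = -0.05, -0.005 rad / 1.5708 = -0.0032.

```bash
echo '0 0 -0.05 0 0 0 0;0 0 -0.1 0 0 0 0;0 0 -0.1 0 0 0 -0.0032;0 0 -0.1 0 0 0 0;0 0 -0.05 0 0 0 0' | python3 -m crank; echo '0 0 -0.075 0 0 0 0;0 0 -0.075 0 0 0 0;0 0 -0.05 0 0 0 0;0 0 0 0 0 0 0' | python3 -m crank; python3 look.py w4.png | head -3
```

```text
time: 7.75
tool_pos: [0.5673, -0.0316, 0.084]
tool_rot: [-0.0, 1.0, -0.012, -0.0]
contact_force: [-1.3, -1.6, -1.7]
gripper_width: 0.708
grasp_force: 66.2
time: 8.25
tool_pos: [0.5685, 0.0076, 0.0841]
tool_rot: [-0.001, 1.0, -0.013, -0.0]
contact_force: [0.1, 0.9, -1.5]
gripper_width: 0.71
grasp_force: 65.9
[0.5685 0.0076 0.0841] [ 0.1239  0.9093 -1.5434] [-0.0253 -0.9997 -0.0011]
tub 21147 [0.5679 0.0061 0.0958]
wrist 12215
```

To row units: -0.01 m / 0.2 = -0.05, -0.008 m / 0.2 = -0.04, 0.012 rad / 1.5708 = 0.0076.

```bash
echo '0 0.0025 -0.04 0 0 0 0.0076;0 0 -0.05 0 0 0 0;0 0 -0.05 0 0 0 0;0 0 -0.05 0 0 0 0' | python3 -m crank; echo '0 0 -0.05 0 0 0 0;0 0 -0.05 0 0 0 0;0 0 -0.05 0 0 0 0' | python3 -m crank; echo '0 0 -0.05 0 0 0 0;0 0 -0.05 0 0 0 0;0 0 -0.05 0 0 0 0' | python3 -m crank
```

```text
time: 8.85
tool_pos: [0.5704, 0.0444, 0.0841]
tool_rot: [0.001, 1.0, -0.019, -0.0]
contact_force: [-0.2, -4.7, -4.5]
gripper_width: 0.707
grasp_force: 65.9
time: 9.22
tool_pos: [0.5736, 0.0746, 0.0853]
tool_rot: [0.001, 1.0, -0.019, 0.003]
contact_force: [4.0, -2.9, -3.6]
gripper_width: 0.706
grasp_force: 65.9
time: 9.6
tool_pos: [0.5731, 0.1054, 0.0844]
tool_rot: [-0.0, 1.0, -0.019, 0.0]
contact_force: [2.1, -1.7, -3.6]
gripper_width: 0.704
grasp_force: 65.9
```

To row units: -0.008 m / 0.2 = -0.04, 0.0015 m / 0.2 = 0.0075.

```bash
echo '0 0 -0.04 0.0075 0 0 0;0 0 -0.04 0 0 0 0;0 0 -0.04 0 0 0 0' | python3 -m crank; echo '0 0 -0.03 0 0 0 0;0 0 -0.02 0 0 0 0;0 0 0 0 0 0 0;0 0 0 0 0 0 0' | python3 -m crank; python3 look.py w5.png | head -3; python3 - <<'E'
from h import *
im=cv2.imread('pics/top_w5.png');cv2.imwrite('pics/c5.png',cv2.resize(im[190:300,90:320],None,fx=3,fy=3,interpolation=cv2.INTER_CUBIC))
E
```

```text
time: 9.98
tool_pos: [0.5746, 0.1288, 0.084]
tool_rot: [0.0, 1.0, -0.019, 0.001]
contact_force: [3.3, -3.7, 4.5]
gripper_width: 0.706
grasp_force: 66.3
time: 10.48
tool_pos: [0.5745, 0.1388, 0.084]
tool_rot: [-0.0, 1.0, -0.019, 0.0]
contact_force: [1.4, -2.1, 6.5]
gripper_width: 0.71
grasp_force: 66.9
[0.5745 0.1388 0.084 ] [ 1.3752 -2.129   6.5006] [-0.0382 -0.9993 -0.0002]
tub 21191 [0.5739 0.1376 0.0958]
wrist 20356
```

View pics/w5.png

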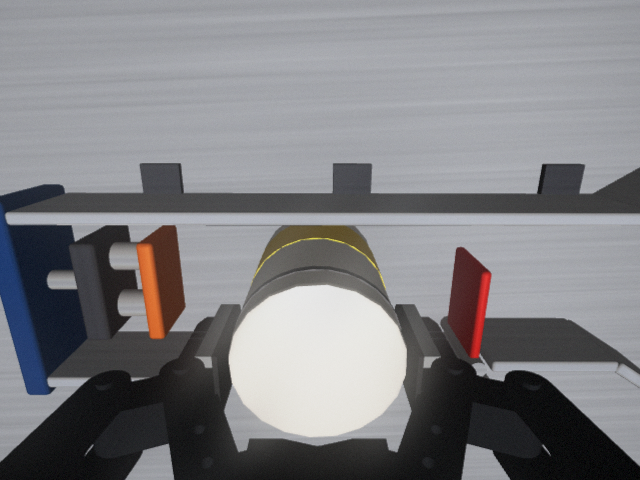

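The tub is past the flap, which is shut at (470,300); the orange pad is ahead at (160,285). Approaching the pad slowly.

To row units: -0.008 m / 0.2 = -0.04, -0.006 m / 0.2 = -0.03.

```bash
echo '0 0 -0.04 -0.004 0 0 0;0 0 -0.04 0 0 0 0;0 0 -0.04 0 0 0 0;0 0 -0.03 0 0 0 0' | python3 -m crank; echo '0 0 -0.015 0 0 0 0;0 0 -0.015 0 0 0 0;0 0 0 0 0 0 0;0 0 0 0 0 0 0' | python3 -m crank; python3 look.py w6.png | head -3;python3 - <<'E'
from h import *
im,d=manip.grab_frame('wrist');im=im.astype(int);P=cloud('wrist',d)
o=(im[...,0]>150)&(im[...,1]>60)&(im[...,1]<150)&(im[...,2]<80)&(d>0)&(P[...,2]>.01)
print(o.sum(),P[o].min(0),np.percentile(P[o],[2,5,50],axis=0))
E
```

```text
time: 11.08
tool_pos: [0.5751, 0.1688, 0.084]
tool_rot: [0.0, 1.0, -0.019, -0.0]
contact_force: [-0.4, -4.6, 6.4]
gripper_width: 0.712
grasp_force: 66.6
time: 11.58
tool_pos: [0.5754, 0.175, 0.084]
tool_rot: [-0.0, 1.0, -0.019, -0.0]
contact_force: [-0.1, -2.7, 5.1]
gripper_width: 0.711
grasp_force: 66.7
[0.5754 0.175  0.084 ] [-0.1332 -2.6863  5.0875] [-0.038  -0.9993 -0.0002]
tub 21224 [0.5749 0.1739 0.0957]
wrist 17442
952 [0.55835894 0.05741998 0.03952279] [[0.57102692 0.15143302 0.04028976]
 [0.57212791 0.21236074 0.04056321]
 [0.58638224 0.21587832 0.04164207]]
```

To row units: -0.002 m / 0.2 = -0.01, -0.0008 m / 0.2 = -0.004.

```bash
for i in 1; do echo '0 0 -0.01 -0.004 0 0 0;0 0 -0.01 0 0 0 0;0 0 0 0 0 0 0' | python3 -m crank; echo '0 0 -0.005 0 0 0 0;0 0 -0.005 0 0 0 0;0 0 0 0 0 0 0' | python3 -m crank;  echo '0 0 -0.005 0 0 0 0;0 0 -0.005 0 0 0 0;0 0 0 0 0 0 0' | python3 -m crank; done
```

```text
time: 12.1
tool_pos: [0.5751, 0.1789, 0.084]
tool_rot: [-0.0, 1.0, -0.019, -0.001]
contact_force: [-0.5, -2.2, 2.0]
gripper_width: 0.709
grasp_force: 66.6
time: 12.48
tool_pos: [0.5754, 0.1805, 0.084]
tool_rot: [-0.0, 1.0, -0.019, -0.0]
contact_force: [0.9, -2.0, -0.2]
gripper_width: 0.713
grasp_force: 66.6
time: 12.85
tool_pos: [0.5756, 0.1826, 0.084]
tool_rot: [-0.0, 1.0, -0.019, -0.0]
contact_force: [0.5, -0.4, -1.0]
gripper_width: 0.708
grasp_force: 66.3
```

To row units: -0.001 m / 0.2 = -0.005.

```bash
echo '0 0 -0.005 0 0 0 0;0 0 -0.005 0 0 0 0;0 0 0 0 0 0 0' | python3 -m crank; echo '0 0 -0.005 0 0 0 0;0 0 0 0 0 0 0;0 0 0 0 0 0 0' | python3 -m crank; echo '0 0 -0.005 0 0 0 0;0 0 0 0 0 0 0;0 0 0 0 0 0 0' | python3 -m crank
```

```text
time: 13.22
tool_pos: [0.5757, 0.1841, 0.084]
tool_rot: [0.0, 1.0, -0.019, -0.0]
contact_force: [-0.1, -3.1, -2.6]
gripper_width: 0.704
grasp_force: 66.1
time: 13.6
tool_pos: [0.5757, 0.1851, 0.0841]
tool_rot: [0.0, 1.0, -0.019, -0.0]
contact_force: [0.3, -5.4, -4.6]
gripper_width: 0.708
grasp_force: 66.1
time: 13.98
tool_pos: [0.5758, 0.1858, 0.0841]
tool_rot: [0.001, 1.0, -0.019, -0.0]
contact_force: [-0.1, -5.5, -3.4]
gripper_width: 0.707
grasp_force: 66.2
```

```bash
echo '0 0 -0.005 0 0 0 0;0 0 0 0 0 0 0' | python3 -m crank; echo '0 0 0 0 0 0 0' | python3 -m crank; echo '0 0 -0.005 0 0 0 0;0 0 0 0 0 0 0' | python3 -m crank; echo '0 0 0 0 0 0 0' | python3 -m crank
```

```text
time: 14.22
tool_pos: [0.5758, 0.1865, 0.0841]
tool_rot: [0.001, 1.0, -0.019, -0.0]
contact_force: [0.3, -6.5, -3.0]
gripper_width: 0.706
grasp_force: 66.2
time: 14.35
tool_pos: [0.5758, 0.1864, 0.0841]
tool_rot: [0.001, 1.0, -0.019, -0.0]
contact_force: [0.2, -7.1, -3.3]
gripper_width: 0.707
grasp_force: 66.2
time: 14.6
tool_pos: [0.5758, 0.1871, 0.0841]
tool_rot: [0.001, 1.0, -0.019, -0.0]
contact_force: [0.4, -8.2, -3.3]
gripper_width: 0.706
grasp_force: 66.2
time: 14.72
tool_pos: [0.5758, 0.1871, 0.0841]
tool_rot: [0.001, 1.0, -0.019, -0.0]
contact_force: [-0.3, -8.3, -3.1]
gripper_width: 0.704
grasp_force: 66.2
```

To row units: -0.0015 m / 0.2 = -0.0075.

```bash
echo '0 0 -0.0075 0 0 0 0;0 0 0 0 0 0 0' | python3 -m crank; echo '0 0 0 0 0 0 0;0 0 0 0 0 0 0' | python3 -m crank;  echo '0 0 0 0 0 0 0;0 0 0 0 0 0 0;0 0 0 0 0 0 0' | python3 -m crank
```

```text
time: 14.98
tool_pos: [0.5759, 0.1881, 0.0842]
tool_rot: [0.002, 1.0, -0.019, -0.0]
contact_force: [0.1, -9.0, -2.9]
gripper_width: 0.712
grasp_force: 66.3
time: 15.22
tool_pos: [0.5759, 0.188, 0.0842]
tool_rot: [0.002, 1.0, -0.019, -0.0]
contact_force: [0.2, -9.7, -2.1]
gripper_width: 0.711
grasp_force: 66.3
time: 15.6
tool_pos: [0.5759, 0.188, 0.0842]
tool_rot: [0.002, 1.0, -0.019, -0.0]
contact_force: [0.3, -9.8, -1.8]
gripper_width: 0.707
grasp_force: 66.3
```

To row units: -0.0007 m / 0.2 = -0.0035, 0.0005 m / 0.2 = 0.0025.

```bash
echo '0 0 -0.0035 0.0025 0 0 0;0 0 0 0 0 0 0;0 0 0 0 0 0 0' | python3 -m crank; echo '0 0 0 0 0 0 0;0 0 0 0 0 0 0;0 0 0 0 0 0 0;0 0 0 0 0 0 0' | python3 -m crank
```

```text
time: 15.98
tool_pos: [0.576, 0.1884, 0.0842]
tool_rot: [0.002, 1.0, -0.019, -0.001]
contact_force: [-1.4, -11.0, 0.0]
gripper_width: 0.71
grasp_force: 66.2
time: 16.48
tool_pos: [0.576, 0.1884, 0.0841]
tool_rot: [0.002, 1.0, -0.019, -0.001]
contact_force: [-0.8, -12.0, 0.7]
gripper_width: 0.708
grasp_force: 66.2
```

```bash
echo '1 0 0 0 0 0 0;1 0 0 0 0 0 0;1 0 0 0 0 0 0;1 0 0 0 0 0 0' | python3 -m crank; echo '1 0 0 0 0 0 0;1 0 0 0 0 0 0;1 0 0 0 0 0 0;1 0 0 0 0 0 0' | python3 -m crank; python3 look.py w7.png | head -3
```

```text
time: 16.98
tool_pos: [0.5763, 0.1911, 0.0843]
tool_rot: [-0.0, 1.0, -0.019, 0.0]
contact_force: [0.3, 1.0, -0.5]
gripper_width: 0.997
grasp_force: 0.0
time: 17.48
tool_pos: [0.5761, 0.1905, 0.0839]
tool_rot: [-0.0, 1.0, -0.019, -0.0]
contact_force: [-0.2, 0.0, 0.7]
gripper_width: 1.001
grasp_force: 0.0
[0.5761 0.1905 0.0839] [-0.2445  0.0042  0.7007] [-0.0382 -0.9993 -0.    ]
tub 21201 [0.5752 0.1826 0.0958]
wrist 17885
```

View pics/w7.png

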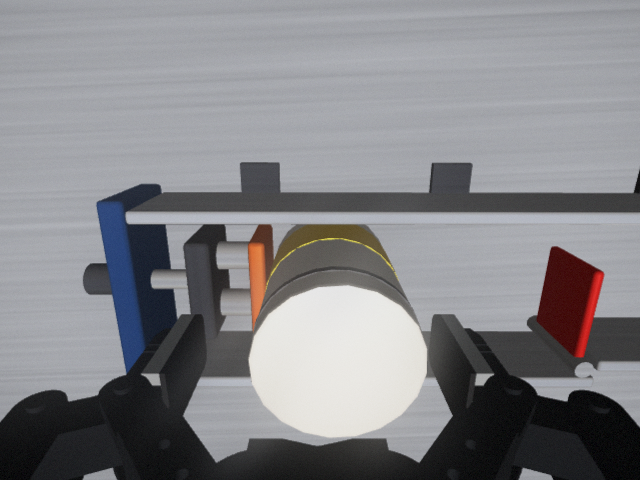

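Tub released, touching the pad at (262,280), flap shut at (575,300), fingers clear on both sides. Centring the fingers a little and withdrawing upwards.

To row units: -0.05 m / 0.2 = -0.25, -0.04 m / 0.2 = -0.2.

```bash
echo '1 0 0.025 0 0 0 0;1 0 0 -0.1 0 0 0;1 0 0 -0.2 0 0 0;1 0 0 -0.25 0 0 0;1 0 0 -0.2 0 0 0' | python3 -m crank; echo '1 0 0 0 0 0 0;1 0 0 0 0 0 0;1 0 0 0 0 0 0;1 0 0 0 0 0 0' | python3 -m crank; python3 look.py w8.png | head -3
```

```text
time: 18.2
tool_pos: [0.5766, 0.1856, 0.2382]
tool_rot: [-0.0, 1.0, -0.019, 0.002]
contact_force: [0.8, 0.7, 0.3]
gripper_width: 1.0
grasp_force: 0.0
time: 18.7
tool_pos: [0.5753, 0.1854, 0.2323]
tool_rot: [0.0, 1.0, -0.019, -0.001]
contact_force: [-0.5, -0.5, -0.4]
gripper_width: 0.997
grasp_force: 0.0
[0.5753 0.1854 0.2323] [-0.5324 -0.4775 -0.4287] [-0.0383 -0.9993  0.0006]
tub 5593 [0.5743 0.1825 0.096 ]
wrist 8135
```

View pics/w8.png

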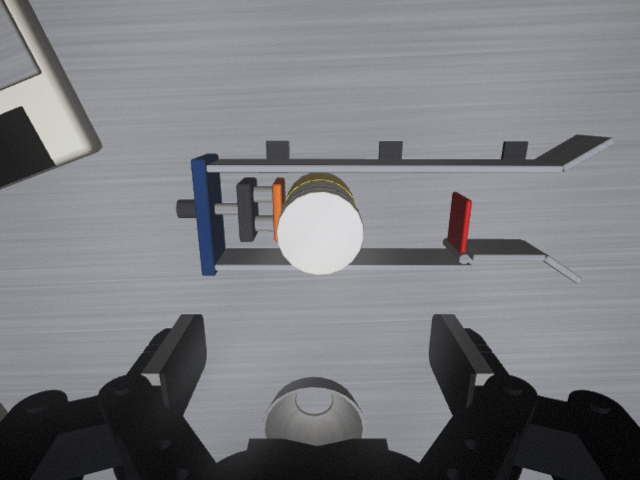

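The tub at (320,230) sits against the orange pad at (279,210), the red flap is shut at (460,222), and the bowl is undisturbed.

```bash
python3 -c "
from plant import manip
print(manip.job_done())"
```

```text
the job is handed in; nothing more can be done
None
```

The job is handed in: the tub stands in the lane touching the orange pad with the flap shut behind it; it was pressed at about 10–11 N for over half a second (peak reading 12 N), with about 19 s on the robot's clock.

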